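# Press the cover flush and hold the belt tensioner at its mark

### The job

The cover of this conveyor's tail end is standing proud: press it down until it lies flush and level in its pocket. Then take the spring-loaded belt tensioner by its upright grip, pull it out until its pointer is in line with the clip on the deck's edge, and end the job still holding it there (do not let go: it springs back). Do not knock about the bottle, the screwdriver or the pulley.

Things in the scene. Friction and masses are not known exactly. Their poses are not given: they have to be found in the camera images.
- conveyor: Fixed tail end of a belt conveyor. Origin on the bench under the cover pocket's centre; x along the conveyor away from the robot, y left, z up. Deck x -85 to 165 mm, y -75 to 75, top 60 above the bench. Pocket x -63 to 63, y -49 to 49, 10 deep. Blue tensioner housing x 165 to 225, 100 high; then a green belt in aluminium rails, 105 high, to x 495.
- deck (a point): Point at the centre of the pocket's mouth, level with the deck's top face (60 mm above the bench); axes as the conveyor's.
- cover: Loose grey plate 122 x 94 x 10 mm (x, y, z), 0.1 to 0.25 kg, in the pocket on two hidden stiff strips (at y +32, -32). Origin: centre of its underside. Starts 3 to 6 mm above the deck, often tilted left-right. Sinks when pushed (5 N per strip, 10 N in all, more when fast), stays where pushed, stops on the pocket floor, flush with the deck. Press the middle or each half in turn.
- cover_top (a point): Centre of the cover's top face, 10 mm above its origin; axes as the cover's.
- tensioner (a joint): How far the tensioner slide is pulled out, m: 0 home (start), 0.095 its stop. It moves along the conveyor's -x, towards the robot side, over the cover. The spring pulls it home with 5.4 N at 0 and 0.9 N more per 10 mm.
- slide (a point): The slide. Point under its grip, 3 mm above the deck; at home 82 mm from the pocket centre along +x; axes as the conveyor's. Steel tongue 44 wide, 8 thick, from x -12 back into the housing (face at x 83 when home). Black upright grip 16 (x) by 52 (y), 8 to 54 above it. Pointer arm, 5 wide, out to y 55. The tongue clears a flush cover by 3 mm; a proud cover blocks it.
- grip (a point): Centre of the upright grip's faces, 34 mm above the slide's underside (97 mm above the bench), 20 mm below the grip's top; axes as the conveyor's. Can be pinched from above across its 16 mm (along x).
- pointer_tip (a point): Tip of the pointer arm, at the grip's x, 55 mm to its left (+y), 66 mm above the bench. Axes as the conveyor's.
- mark_clip: The mark: fixed white plastic clip on the left edge of the deck, 10 mm wide along the conveyor's x, 22 across, 10 high. Origin at the centre of its underside on the deck's top; axes as the conveyor's. With the slide 40 to 75 mm out the pointer's tip comes beside it, 2 mm away across; in line means the same place along the conveyor's x.
- spray_bottle: Bystander: standing clear bottle with white cap, 44 mm diameter, 130 mm high, origin at the centre of its underside.
- screwdriver: Bystander: screwdriver lying on the bench, along its x, about 200 mm long.
- pulley: Bystander: aluminium disc 48 mm diameter, 22 mm high, lying flat; origin at the centre of its underside.
Mind the look-alikes: they are no part of the job. Several things have the shape of the cover; the one meant has the colours described above.

How it is judged (in metres and radians):
On the way, in this order (a step that is already met when the one before it is completed fails the run):
1. the cover is pressed flush and level with the tensioner still home (z of cover_top in the frame of deck between -0.003 and 0.0018 m and angle between the z axis of cover and the z axis of conveyor, either way round below 0.025 rad and value of joint tensioner below 0.015 m), for 0.2 s.
2. the gripper's fingers hold the tensioner with its pointer in line with the clip (x of pointer_tip in the frame of mark_clip between -0.006 and 0.006 m and contact force between the fingers and tensioner above 3 N), for 0.3 s.
At the end, for the whole second after the job is handed in: Still held by the fingers (over 3 N on the slide) and at rest, the pointer tip is within 6 mm of the clip's middle along the conveyor; the cover's top is at most 1.8 mm above and 3 mm below the deck and within 0.025 rad of level with it; the cover is not propping the slide (all of step 2 and z of cover_top in the frame of deck between -0.003 and 0.0018 m and angle between the z axis of cover and the z axis of conveyor, either way round below 0.025 rad and velocity of joint tensioner between -0.01 and 0.01 m/s and contact force between cover and tensioner below 1 N); the arm keeps its last pose, push and grip.
It fails at once if the spray bottle is moved by more than 30 mm or tipped (distance of spray_bottle from where it was at the start of the episode above 0.03 m or angle between spray_bottle's own z axis and vertical above 0.5 rad).
It fails at once if the screwdriver is moved by more than 30 mm (distance of screwdriver from where it was at the start of the episode above 0.03 m).
It fails at once if the pulley is moved by more than 30 mm or tipped (distance of pulley from where it was at the start of the episode above 0.03 m or angle between pulley's own z axis and vertical above 0.5 rad).
It also fails if it takes over 45 s, if anything falls off the work surface, if the arm or the gripper's body presses on something with over 40 N, if the wrist force passes 120 N, or if a joint passes its speed limit or range.

### The arm

A 6-joint arm with a two-finger parallel gripper is mounted at the origin on the work surface. World frame = base frame: x ahead of the robot, y to its left, z up, the work surface at z = 0. Lengths are in mm, angles in rad, forces in N, time in s.
With the tool pointing down it reaches from about 300 to 775 mm from the base axis. Payload 14.6 kg.
Tool frame: the origin (TCP) lies on the centre line of the jaws, within the pads' length; the fingertips stand 19 mm ahead of it and the grasp point (between the pads) is the TCP (bot.tip_reach is the distance from the TCP to the fingertips, in mm); z points along the fingers, y is the line along which they close (so a half turn about z gives the same grasp; the last joint's range is limited). The gripper opens to 85 mm and grips with 20 to 120 N. Pads are 22 mm wide; open, the fingers measure 114 mm over their backs; the gripper's body (76 mm by 85 mm) begins 54 mm behind the grasp point. The pads swing forward as they close: fully open they stand 13 mm farther back than shut.
Start: joints at [-1.25, 0.3, 1.521, -0, 1.321, -0.067], TCP at [207.976, -509.151, 218.581] pointing down, gripper open.
Joint ranges: [-3.03, 3.03], [-0.79, 2.21], [0.23, 2.52], [-1.04, 4.18], [0, 3.07], [-2.55, 2.55]. Speed limits (rad/s): [2.22, 2.22, 2.57, 3.14, 3.14, 3.14].

### API

Orientations are given as a unit quaternion [w, x, y, z].
In Python, from rig import bot gives the robot as it stands. Calls block until the motion is done:
- bot.move_to(position, orientation): joint-space move of the TCP to a pose.
- bot.servo_line(position, attitude=None, speed=150, until_force=None): straight line of the TCP; attitude=None keeps the orientation; speed is the mean speed in mm/s. With until_force (N) it stops when the force on the tool has changed by that much, and returns True; else False.
- bot.move_joints(angles): joint-space move.
- bot.move_gripper(opening, grip_force=None): finger opening in mm; grip_force is the grip in N (None keeps the last); returns when the fingers have stopped.
- bot.dwell(seconds).
- bot.ik(position, orientation): joint angles nearest the present ones, or None.
- bot.read_state(): the state.
- bot.read_camera(name): name is "side" or "top" or "wrist"; returns a dict with "image" (400x640x3 uint8, blue, green, red), "depth" (400x640 float32, mm along the optical axis (not along the pixel's ray), 0 where there is no reading), "fovy" (degrees; the focal length in pixels is half the picture's height over the tangent of half this angle, whatever the lens; pixels are square), "cx", "cy" (the principal point, pixels), "k1" (the pictures are not rectified: a ray, as slopes to the right and down, at radius r is drawn at 1 + k1 r^2 times it, then the intrinsics apply), "eye" and "attitude" of the camera in the world; the wrist camera has in their place "mount" (4x4, takes a point from camera to tool coordinates, whose origin is the TCP and whose axes are the flange's). Camera axes: x right, y down, z forward; pixel columns grow to the right and rows downward; lengths in mm; the calibration is good to about 2 mm. A picture is of the moment at which its call begins: read the wrist's pose just before it.
A pose or a line that the arm cannot do raises bot.MotionError and nothing moves.
- bot.finish_job(): hands the job in; it is judged then, once.
The state is a dict: "clock": time; "joint_positions": joint angles; "qvel": joint speeds; "effort": joint torques, N m; "ee_pos": TCP position; "tool_rot": TCP orientation; "ft_force": force on the tool from outside, world axes, zero at the start; "moment": the same for the moment, N m; "grip_width": finger opening in mm; "grip_force": force on a finger pad.
Only numpy, scipy, OpenCV 4.12 (cv2) and the standard library are available. Lean on these libraries where they do the work, as an engineer would, in place of code of your own. Each camera call takes 0.05 s, during which the arm holds its last target. There are 200 camera calls.

## Working session

There is one attempt and no reset: what is moved stays moved. The work goes in short steps, each a Python script; the robot and the scene stay as the last script left them, time stands still between calls to the robot, and variables do not carry over. Pictures are saved under pics/ and viewed, at most 10 in all, crops included, and the job is handed in when it is done.

```bash
ls; mkdir -p pics
cat > h.py <<'E'
import numpy as np, cv2
from rig import bot
from scipy.spatial.transform import Rotation as R
def q2R(q): return R.from_quat([q[1],q[2],q[3],q[0]]).as_matrix()
def cam(name):
    s=bot.read_state(); c=bot.read_camera(name)
    if 'mount' in c:
        T=np.eye(4);T[:3,:3]=q2R(s['tool_rot']);T[:3,3]=s['ee_pos'];T=T@np.array(c['mount'])
    else:
        T=np.eye(4);a=np.array(c['attitude']);T[:3,:3]=q2R(a) if a.size==4 else a;T[:3,3]=c['eye']
    c['T']=T; return c
def rays(c,uv):
    uv=np.asarray(uv,float).reshape(-1,1,2); f=200/np.tan(np.radians(c['fovy'])/2)
    K=np.array([[f,0,c['cx']],[0,f,c['cy']],[0,0,1]])
    return np.c_[cv2.undistortPoints(uv,K,np.array([c['k1'],0,0,0,0.])).reshape(-1,2),np.ones(len(uv))]
def on_plane(c,uv,z):
    d=rays(c,uv)@c['T'][:3,:3].T; e=c['T'][:3,3]
    return e+d*((z-e[2])/d[:,2])[:,None]
def by_depth(c,uv):
    uv=np.asarray(uv).reshape(-1,2); D=c['depth'][uv[:,1].astype(int),uv[:,0].astype(int)]
    return (rays(c,uv)*D[:,None])@c['T'][:3,:3].T+c['T'][:3,3]
E
python3 - <<'E'
from h import *
for n in('top','side'):
    c=cam(n); cv2.imwrite(f'pics/{n}1.png',c['image']); print(n,c['fovy'],c['cx'],c['cy'],c['k1'],c['eye'],c['attitude'])
s=bot.read_state();print(s['tool_rot'],s['ft_force'],s['clock'])
E
```

```text
pics
top 54.76233297747145 314.9793792759774 195.62599837922045 -0.05110102888570299 [328.8509317   18.53062919 899.88957101] [-0.07727368  0.74233537 -0.66223553  0.06641593]
side 50.027954782277774 313.6906828116215 203.55267987929304 -0.11494791514145786 [101.84691301 580.31006877 708.61628939] [ 0.13190282 -0.28729298  0.86898474 -0.38069661]
[-5.15144781e-04  9.81262459e-01  1.92675158e-01 -7.29158845e-05] [-0.20295672 -0.03475381  0.39051822] 0.1
```

View pics/top1.png

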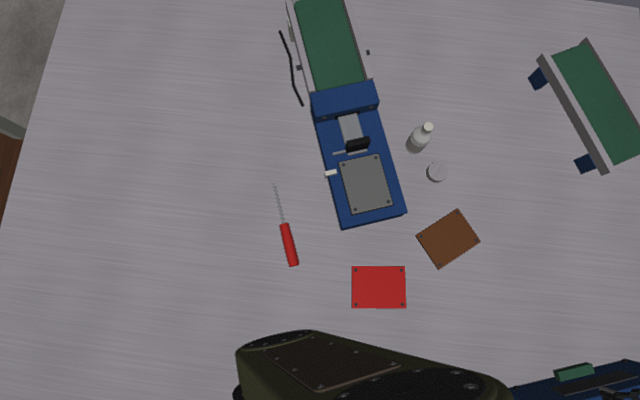

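View pics/side1.png

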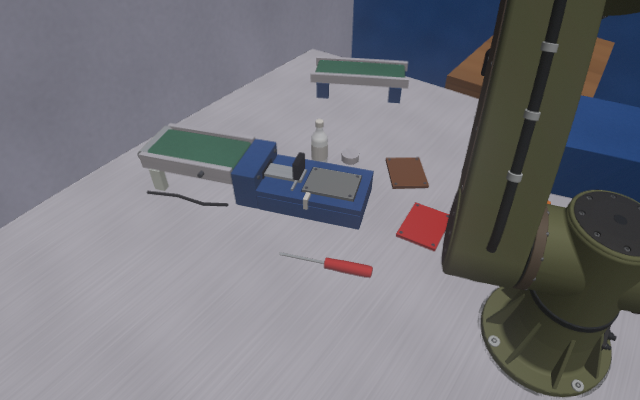

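The top view shows the candidates for the cover: grey plate in the blue deck (366,184), red plate (379,287), brown plate (448,239). The grey one in the blue deck is meant. The grip is at (357,145), the clip at (331,173), the bottle at (420,135), the pulley at (435,172) and the screwdriver at (288,235). The side view agrees: cover (331,184), clip (306,200), grip (299,166).

```bash
cat >> h.py <<'E'
def blob(mask,seed):
    n,l,st,ce=cv2.connectedComponentsWithStats(mask.astype(np.uint8)); 
    k=l[seed[1],seed[0]]; m=(l==k).astype(np.uint8)
    return m,max(cv2.findContours(m,0,1)[0],key=cv2.contourArea),ce[k]
E
python3 - <<'E'
from h import *
c=cam('top'); im=c['image'].astype(int); 
for p in [(366,184),(331,173),(357,145),(325,200),(352,120)]: print(p,im[p[1],p[0]],by_depth(c,[p])[0].round(1))
g=(np.ptp(im,axis=2)<25)&(im.mean(2)>70)&(im.mean(2)<170)
m,k,ce=blob(g,(366,184)); k=k.reshape(-1,2)
P=on_plane(c,k,64)[:,:2].astype(np.float32); r=cv2.minAreaRect(P); print(r,cv2.boxPoints(r).round(1).tolist())
print('bl', on_plane(c,[(420,150),(435,175)],20).round(0).tolist(), 'deck corners',on_plane(c,[(341,221),(407,210)],60).round(0).tolist())
for q in ([0,1,0,0],):
    ax=0
E
```

```text
(366, 184) [96 97 96] [539.1 -68.3  65.6]
(331, 173) [169 179 182] [554.5  11.7  68.7]
(357, 145) [14 17 17] [609.8 -36.6 114.9]
(325, 200) [139 133 137] [505.5  18.3   1. ]
(352, 120) [121 117 114] [683.9 -22.8  71.8]
((542.2410278320312, -66.2975082397461), (121.62487030029297, 93.83242797851562), 20.05105209350586) [[469.0, -43.099998474121094], [501.20001220703125, -131.1999969482422], [615.5, -89.5], [583.2999877929688, -1.399999976158142]]
bl [[649.0, -194.0, 20.0], [591.0, -233.0, 20.0]] deck corners [[451.0, -22.0, 60.0], [492.0, -164.0, 60.0]]
```

```bash
cat >> h.py <<'E'
YAW=np.radians(20.05); O=np.array([542.2,-66.3]); 
ex=np.array([np.cos(YAW),np.sin(YAW)]); ey=np.array([-ex[1],ex[0]])
def W(x,y,z): return [*(O+x*ex+y*ey),z]
def L(P): P=np.atleast_2d(P); d=P[:,:2]-O; return np.c_[d@ex,d@ey,P[:,2]]
def ori(s):
    y=np.array([*(s*ex),0]); z=np.array([0,0,-1.]); q=R.from_matrix(np.c_[np.cross(y,z),y,z]).as_quat(); return [q[3],*q[:3]]
E
python3 - <<'E'
from h import *
c=bot.read_camera('wrist'); print(np.array(c['mount']).round(2).tolist(),c['fovy'])
for s in(1,-1): print(s,[None if (j:=bot.ik(W(x,0,z),ori(s))) is None else np.round(j,2).tolist() for x,z in((0,70),(20,300),(82,100),(82,200))])
E
```

```text
[[-0.0, -0.96, -0.28, 71.96], [1.0, -0.0, 0.0, -0.36], [-0.0, -0.28, 0.96, -154.86], [0.0, 0.0, 0.0, 1.0]] 60.124934062082694
1 [[-0.19, 0.46, 1.67, -0.0, 1.01, -0.54], [-0.17, 0.28, 1.35, -0.0, 1.5, -0.52], [-0.12, 0.57, 1.43, -0.0, 1.15, -0.47], [-0.12, 0.47, 1.33, -0.0, 1.34, -0.47]]
-1 [None, None, None, None]
```

Run:
```python
from h import *
bot.move_to(W(40,40,240),ori(1)); bot.move_gripper(0,60); bot.dwell(.3)
c=cam('wrist'); cv2.imwrite('pics/w1.png',c['image']); np.savez('w1.npz',**{k:np.array(v) for k,v in c.items()})
print(bot.read_state()['clock'],bot.read_state()['ee_pos'])
```

```text
3.5 [566.0594114  -14.98759181 240.00218253]
```

View pics/w1.png

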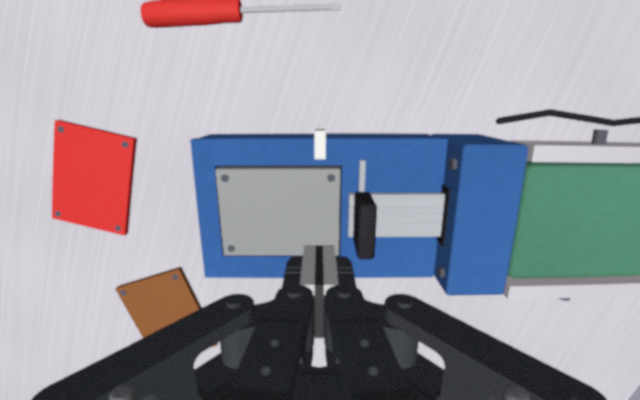

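The close view confirms the grey screw-cornered plate in the blue deck (centre 279,211). The clip is at (320,145), the pointer arm at (362,175) with its tip at (362,161), and the grip at (366,225).

Run:
```python
from h import *
c=dict(np.load('w1.npz')); im=c['image'].astype(int)
sp=np.ptp(im,axis=2); mn=im.mean(2)
roi=np.zeros(mn.shape,bool); roi[136:162,300:340]=1
m,k,ce=blob((sp<40)&(mn>150)&roi,(320,148)); print('clip',ce,L(on_plane(c,[ce],70)).round(1), L(on_plane(c,k.reshape(-1,2),70))[:,0].min(),L(on_plane(c,k.reshape(-1,2),70))[:,0].max())
roi[:]=0; roi[158:185,350:375]=1
m,k,ce=blob((sp<60)&(mn>110)&roi,(362,172)); print('ptr',ce,k.reshape(-1,2).min(0),k.reshape(-1,2).max(0),L(on_plane(c,[ce],68)).round(1),L(by_depth(c,[ce])).round(1))
m,k,ce=blob((sp<25)&(mn>80),(279,211)); e=cv2.minAreaRect(L(on_plane(c,k.reshape(-1,2),64))[:,:2].astype(np.float32)); print('cover',e)
ys=L(by_depth(c,[(270,175),(270,185),(270,205),(270,225),(270,245),(230,211),(310,211)])).round(1); print(ys)
print('deck',L(by_depth(c,[(205,200),(270,150),(400,160),(400,260)])).round(1).tolist())
m,k,ce=blob(mn<35,(366,230)) if mn[230,366]<35 else (0,0,0); 
print('grip', L(by_depth(c,[(365,200),(365,215),(368,230),(369,245)])).round(1).tolist())
```

```text
clip [319.5        147.33802817] [[40.2 68.1 70. ]] 35.03658676679816 45.45276740004384
ptr [361.83815029 172.12716763] [358 160] [365 184] [[81.1 44.  68. ]] [[81.  44.  68.4]]
cover ((-0.4869384765625, -22.75383758544922), (143.85340881347656, 122.38069152832031), 89.96923065185547)
[[ -8.1  40.4  64.5]
 [ -8.3  30.6  65.7]
 [ -9.4   9.4  63.8]
 [-10.3 -11.9  64. ]
 [-11.3 -34.4  63.4]
 [-50.3   3.1  63.9]
 [ 30.7   3.4  64.7]]
deck [[-76.1, 13.7, 60.4], [-7.7, 64.3, 60.9], [119.1, 54.6, 60.5], [126.8, -53.9, 59.0]]
grip [[80.1, 26.8, 104.7], [79.0, 16.8, 116.2], [81.9, 3.7, 117.7], [83.5, -10.5, 117.1]]
```

Run:
```python
from h import *
print(bot.tip_reach)
bot.move_to(W(-2,0,120),ori(1))
def press(y):
    bot.servo_line(W(-2,y,92),speed=120)
    h=bot.servo_line(W(-2,y,70),speed=12,until_force=28)
    s=bot.read_state(); print(y,h,s['ee_pos'][2],s['ft_force'],s['clock'])
    bot.dwell(.2); bot.servo_line(W(-2,y,92),speed=60)
for y in(0,30,-30): press(y)
bot.servo_line(W(-2,40,240),speed=250); bot.dwell(.2)
c=cam('wrist'); cv2.imwrite('pics/w2.png',c['image'])
P=[(x,y) for y in range(165,250,5) for x in range(235,340,5)]
Q=L(by_depth(c,P)); Q=Q[(abs(Q[:,0])<55)&(abs(Q[:,1])<42)&(Q[:,2]<75)]
f=np.linalg.lstsq(np.c_[Q[:,:2],np.ones(len(Q))],Q[:,2],rcond=None)[0]; print(len(Q),f)
print(bot.read_state()['clock'])
```

```text
19.0
0 False 70.0661149455729 [-0.3634319  -0.02637829 -0.09003014] 6.4583
30 False 70.02873133485316 [-0.63659273  0.15210529 -0.7189676 ] 9.5583
-30 False 70.03358257963323 [0.46883525 0.05137257 0.63526493] 12.9083
203 [2.11280645e-04 3.09578118e-02 6.41298333e+01]
14.6833
```

View pics/w2.png

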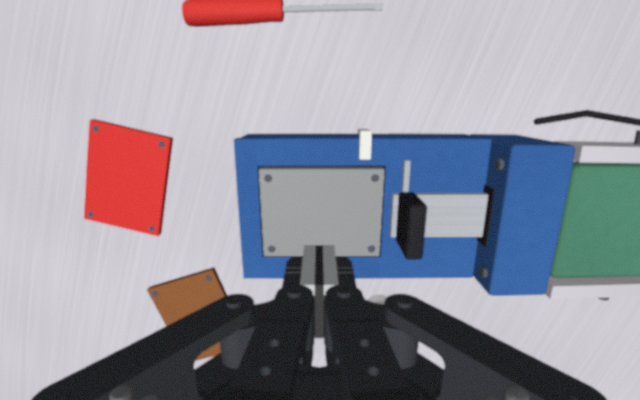

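The cover is still proud and no contact force was felt, so the tips did not reach it. I'll check where the fingertips really are.

Run:
```python
from h import *
c=cam('wrist'); s=bot.read_state(); print(s['ee_pos'],s['grip_width'],s['tool_rot'],s['ft_force'],s['grip_force'])
P=[(320,y) for y in range(240,345,8)]+[(308,y) for y in range(244,300,8)]
Q=by_depth(c,P); 
for p,l in zip(P,L(Q).round(1)): print(p,l, end=';')
```

```text
[526.50920779 -29.68085036 239.19727431] 0.010633470616029903 [-5.94564172e-04  5.73415042e-01  8.19264762e-01 -2.92317456e-04] [ 0.56558523 -0.0940206  -0.42686091] 0.0
(320, 240) [ -1.8 -29.   61.7];(320, 248) [ -2.   50.7 258.2];(320, 256) [ -2.   51.2 267. ];(320, 264) [ -2.   51.1 273.9];(320, 272) [ -2.   51.  280.1];(320, 280) [ -2.   50.8 285.5];(320, 288) [ -2.   49.4 288.5];(320, 296) [ -2.   46.2 288.6];(320, 304) [ -2.   43.1 288.7];(320, 312) [ -2.   40.7 289.9];(320, 320) [ -2.   36.5 288.6];(320, 328) [ -2.   32.7 288.2];(320, 336) [ -2.   29.2 288.1];(320, 344) [  -1.7 -191.4   22.4];(308, 244) [-14.3 -33.5  61.9];(308, 252) [ -6.9  51.1 263.1];(308, 260) [ -6.7  51.1 270.3];(308, 268) [ -6.5  50.6 276.2];(308, 276) [ -6.3  51.  283. ];(308, 284) [ -6.1  50.8 288.3];(308, 292) [ -5.9  52.3 295.9];
```

The camera puts the closed tips at z≈256 with the TCP at 239, about 17 mm behind the TCP rather than 19 ahead. That agrees with the missed contact. I'll press again under force guard and let the contact show the true offset.

Run:
```python
from h import *
bot.servo_line(W(-2,0,62),speed=250)
h=bot.servo_line(W(-2,0,34),speed=18,until_force=4)
s=bot.read_state(); print('touch',h,s['ee_pos'],s['ft_force'],s['clock'])
if h:
    h=bot.servo_line(W(-2,0,s['ee_pos'][2]-9),speed=15,until_force=24)
    s=bot.read_state(); print(h,s['ee_pos'],s['ft_force'],s['clock'])
```

```text
touch True [540.21551778 -66.87562098  51.2006306 ] [-0.25695045  0.59650179  0.07404563] 16.3833
True [540.2540722  -66.71511391  47.36078312] [-2.25516247 -0.52805477  8.16154917] 16.8
```

Run:
```python
from h import *
def st(t): s=bot.read_state(); print(t,s['ee_pos'][2].round(2),s['ft_force'].round(1),s['clock'])
st('now')
print(bot.servo_line(W(-2,0,42),speed=10,until_force=30)); st('mid')
bot.servo_line(W(-2,0,54),speed=100)
for y in(30,-30):
    bot.servo_line(W(-2,y,52),speed=120)
    print(bot.servo_line(W(-2,y,42),speed=15,until_force=30)); st(y)
    bot.servo_line(W(-2,y,54),speed=100)
bot.servo_line(W(20,50,200),speed=280)
bot.move_gripper(60); 
c=cam('wrist'); cv2.imwrite('pics/w3.png',c['image'])
P=[(x,y) for y in range(120,330,5) for x in range(140,420,5)]
Q=L(by_depth(c,P)); Qd=Q[(Q[:,0]<140)&(Q[:,0]>-80)&(abs(abs(Q[:,1])-62)<6)&(abs(Q[:,2]-60)<8)];Q=Q[(abs(Q[:,0])<55)&(abs(Q[:,1])<42)&(Q[:,2]<75)]
for q in(Q,Qd): print(len(q),np.linalg.lstsq(np.c_[q[:,:2],np.ones(len(q))],q[:,2],rcond=None)[0])
st('end')
```

```text
now 47.36 [-2.3 -0.5  8.2] 16.8
True
mid 47.37 [-3.1  0.3  8.2] 17.0917
True
30 47.36 [-3.4 -0.   9.5] 18.1917
True
-30 47.35 [-2.4  0.3  8.3] 19.5417
389 [-1.07291058e-03 -1.43207197e-05  5.98153720e+01]
177 [-3.47110128e-03 -4.05928651e-03  5.98510920e+01]
end 199.96 [-1.1  0.5 -0.1] 21.1917
```

View pics/w3.png

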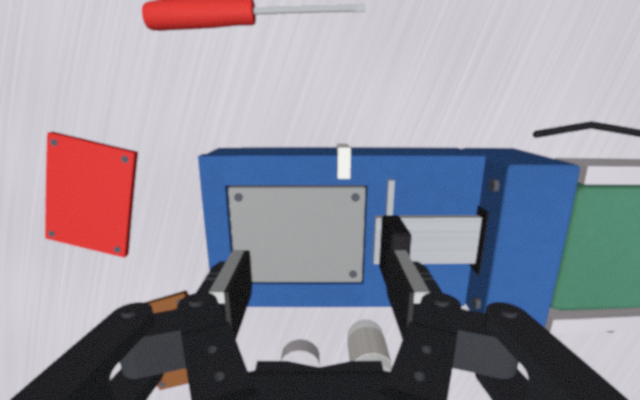

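The cover is flush (59.8 mm against 59.85 for the deck) and level. Clip is at (344,162), grip at (397,235), clear of both fingers. The real tips sit 12.6 mm behind the TCP, so I'll grasp with TCP z≈68.

Run:
```python
from h import *
def st(t): s=bot.read_state(); print(t,L(s['ee_pos']).round(1),s['ft_force'].round(1),s['grip_width'],s['grip_force'],s['clock'])
bot.servo_line(W(81.3,0,150),speed=250)
print(bot.servo_line(W(81.3,0,68),speed=90,until_force=15)); st('down')
bot.move_gripper(0,70); st('closed')
bot.servo_line(W(40.8,0,68),speed=40); bot.dwell(.3); st('pulled')
c=cam('wrist'); cv2.imwrite('pics/w4.png',c['image']); np.savez('w4.npz',**{k:np.array(v) for k,v in c.items()})
```

```text
False
down [[81.6 -0.1 68.7]] [-0.3  0.4 -0.4] 60.33059645909055 0.0 22.775
closed [[81.7 -0.1 68.4]] [2.5 0.5 2.6] 15.111614381670742 69.65129256248474 23.2417
pulled [[41.7 -0.1 68.4]] [8.6 2.6 1.5] 15.437914686736795 69.36971783638 24.7
```

View pics/w4.png

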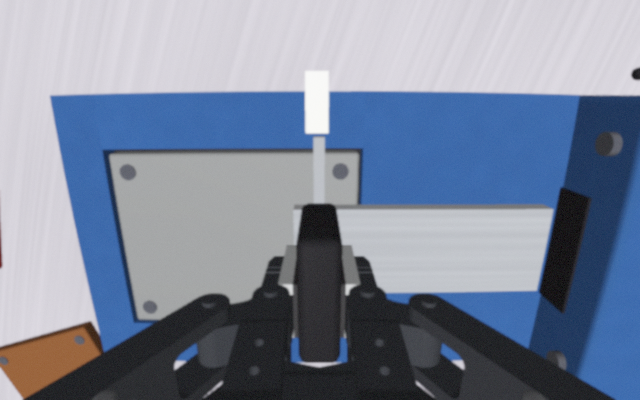

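The fingers hold the grip. The pointer tip (319,138) is in line with the clip (317,102). I'll measure the remaining offset.

Run:
```python
from h import *
c=dict(np.load('w4.npz')); im=c['image'].astype(int); sp=np.ptp(im,axis=2); mn=im.mean(2)
r=np.zeros(mn.shape,bool); r[98:132,295:340]=1
clip=blob((sp<40)&(mn>190)&r,(317,115))[2]; r[:]=0; r[140:195,300:340]=1
ptr=blob((sp<60)&(mn>110)&r,(319,160))[2]
a,b=L(on_plane(c,[clip],70))[0],L(on_plane(c,[ptr],67))[0]; print(clip,ptr,a,b,'dx',b[0]-a[0])
P=[(x,y) for y in range(160,300,6) for x in range(140,290,6)]; Q=L(by_depth(c,P)); Q=Q[(abs(Q[:,1])<42)&(Q[:,0]>-55)&(Q[:,2]<75)]
print(len(Q),np.linalg.lstsq(np.c_[Q[:,:2],np.ones(len(Q))],Q[:,2],rcond=None)[0],bot.read_state()['clock'])
```

```text
[316.5 114.5] [318.81160221 170.76132597] [40.47055959 65.58016168 70.        ] [41.48152058 40.1810082  67.        ] dx 1.0109609945484124
534 [-2.14108910e-03 -2.49498727e-04  5.97040000e+01] 24.75
```

Pointer is 1 mm off the clip's middle, well inside 6 mm, and the cover is flush and level.

Run:
```python
from h import *
bot.dwell(.3); s=bot.read_state(); print(s['grip_force'],s['clock']); print(bot.finish_job())
```

```text
69.3704903125763 25.05
the job is handed in; nothing more can be done
None
```

I pressed the cover flush and level, pulled the tensioner out to about 1 mm from the clip's middle, and handed the job in at 25 s with the gripper still holding it at 69 N; the verdict was not shown.

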